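# Angle a mounting rail past the guide post into its set-down bay

### The job

Put the aluminium mounting rail into the set-down bay, lying flat between the two end cheeks and flush along the back fence. The guide post at the mouth leaves no room to go straight in, so push the rail's ends with the fingertips: slide one end in behind the post at an angle, then swing the other end in. Only push it along the worktop, never lift or tip it, and leave the other things where they lie.

Things in the scene. Friction and masses are not known exactly. Their poses are not given: they have to be found in the camera images.
- rail: loose straight aluminium profile bar with a dark slot along its top, 220 mm long (its y), 30 mm wide (its x), 20 mm high, about 0.3 kg, lying flat on the worktop in front of the bay; origin at the centre of its underside; z up. The two ends are alike
- rail_end_a (a point): middle of the rail's end face at its +y end, on the underside
- rail_end_b (a point): middle of the rail's end face at its -y end, on the underside
- bay: fixed low aluminium U open towards the robot, no floor. Origin on the worktop at the middle of the back fence's front face; x into the fence (away from the robot), y along it to the left, z up. Fence 14 mm thick, 35 high. End cheeks 12 mm thick, 35 high, inner faces at y = +0.125 and -0.125, reach forward to x = -0.046 with rounded noses
- post: fixed upright steel guide post, 16 mm in diameter, 55 high, at the mouth of the bay; origin at the centre of its foot, at bay x = -0.070 and bay y = +0.080 or -0.080 (either; the other place has only a flush plug). Gap from post to fence 62 mm; from post to the farther cheek 197 mm, less than the rail's length
- tape_black: roll of black tape lying flat, 57 mm across, 19 high, beside one end of the bay; bystander
- heatsink: black finned heat sink, 50 x 100 mm, 28 high, beside the other end of the bay; bystander
- screwdriver: screwdriver, 173 mm long, 29 high, right part of the worktop; bystander
- carton_a: small carton, 62 x 85 mm, 59 high, to the right of the bay; bystander
- carton_b: flat carton, 68 x 110 mm, 51 high, to the left of the bay; bystander
- cutters: hand cutters lying flat, 171 mm long, left part of the worktop; bystander
- terminal_strip: white terminal strip, about 95 mm long, 14 high, far right; bystander

How it is judged:
By the outcome, as a careful person would: the job done as asked, in the order asked, and still so for the second after the job is handed in, with the robot touching nothing.
It also fails if it takes over 61 s, if anything falls off the work surface, if the arm or the gripper's body presses on something with over 40 N, if the wrist force passes 120 N, or if a joint passes its speed limit or range.

### The arm

A 6-joint arm with a two-finger parallel gripper is mounted at the origin on a cart in front of the work surface, level with it; the furniture and walls round the work are solid. World frame = base frame: x ahead of the robot, y to its left, z up, the work surface at z = 0. Lengths are in mm, angles in degrees, forces in N, time in s.
With the tool pointing down it reaches from about 350 to 850 mm from the base axis. Payload 8.1 kg.
Tool frame: the origin (TCP) lies between the finger pads; the fingertips stand 14 mm ahead of it and the grasp point (between the pads) lies 5 mm behind it; z points along the fingers, y is the line along which they close (so a half turn about z gives the same grasp; the last joint's range is limited). The gripper opens to 93 mm and grips with 3 to 60 N. Pads are 15 mm wide; open, the fingers measure 128 mm over their backs; the gripper's body (75 mm by 188 mm) begins 65 mm behind the grasp point.
Start: joints at [-4.893, 7.471, 85.268, -0, 87.261, -4.893], TCP at [600.004, 0.022, 232.635] pointing down, gripper open.
Joint ranges: [-169.43, 169.43], [-51.17, 129.36], [1.28, 143.12], [-76.62, 256.62], [0, 156.53], [-152.29, 152.29]. Speed limits (degrees/s): [136.94, 136.94, 159.86, 180, 180, 180].

### API

Orientations are given as a 3x3 rotation matrix whose columns are the frame's x, y, z axes.
In Python, from cell import arm gives the robot as it stands. The module is installed in compiled form; this text tells all that it offers.
- The arm moves only by the shell command python3 -m pendant 'ROWS' [OPENING] [FORCE]. ROWS is JSON, a list of rows, each a list of 4 numbers: the shift along the tool's x, y, z in m, then the turn about the tool's z in rad. A call has 1 to 12 rows; each row is the pose to reach, as a shift and turn from the pose commanded when the call began, along the tool's axes at that moment; what a row does not reach only later rows make up. A row lasts 1/8 s, in which the tool goes at most 62.5 mm and 10.7 degrees, less where a joint would pass 70% of its speed; a pose out of reach is approached as far as the arm can. A call with a gripper value outside its range is refused whole. OPENING is the closure in counts, from 0 (fully open) to 255 (shut), set as the call begins (- or left out, the last holds). The fingers move at their own pace and stop on an object; FORCE is the grip in N (left out, the last holds). Time passes only in rows, so rows that repeat a pose let the fingers close. It gives the time, the measured TCP pose, the force, the opening and the grip force at its end, in the units of the state.
- arm.get_obs(): the state, without advancing time (a new reading comes with each control period).
- arm.read_camera(name): name is "scene" or "side" or "wrist"; returns the picture (420x560x3 uint8, red, green, blue); there is no depth.
- arm.camera_model(name): a dict with "fx", "fy", "cx", "cy" (pixels), "R" (3x3) and "t" (3): a world point X has camera coordinates R X + t. Camera axes: x right, y down, z forward; pixel columns grow to the right and rows downward; lengths in mm; the calibration is good to about 2 mm. A picture is of the moment at which its call begins: read the wrist's pose just before it. camera_model takes no time and is no camera call; for the wrist camera it gives the pose at the moment of the call.
- arm.hand_in(): hands the job in; it is judged then, once.
The state is a dict: "time_s": time; "joint_positions": joint angles; "joint_vel": joint speeds; "joint_efforts": joint torques, N m; "position": TCP position; "tool_rot": TCP orientation; "wrist_force": force on the tool from outside, world axes, zero at the start; "ft_torque": the same for the moment, N m; "grip_width": finger opening in mm; "grasp_force": force on a finger pad.
Only numpy, scipy, OpenCV 4.12 (cv2) and the standard library are available. Lean on these libraries where they do the work, as an engineer would, in place of code of your own. Each camera call takes 0.05 s, during which the arm holds its last target. There are 200 camera calls.

## Working session

There is one attempt and no reset: what is moved stays moved. The work goes in short steps, Python scripts to look and compute and a shell command to move; the robot and the scene stay as the last step left them, time stands still between calls to the robot, and variables do not carry over. Pictures are saved under pics/ and viewed, at most 10 in all, crops included, and the job is handed in when it is done.

```bash
mkdir -p pics
python3 - <<'E'
from cell import arm
import cv2,numpy as np
o=arm.get_obs();print(o['time_s'],o['position'],np.round(o['tool_rot'],3).tolist(),o['grip_width'])
for n in("scene","side"):
    im=arm.read_camera(n);cv2.imwrite(f'pics/{n}0.png',im[:,:,::-1])
    m=arm.camera_model(n);print(n,m)
E
```

```text
0.0 [5.99448751e+02 6.69682879e-02 2.31585270e+02] [[0.0, 1.0, -0.002], [1.0, -0.0, 0.0], [0.0, -0.002, -1.0]] 93.25677399470415
scene {'fx': 399.76223748297866, 'fy': 399.76223748297866, 'cx': 279.4524117498756, 'cy': 214.66488584533616, 'R': array([[ 0.87985881, -0.47513664,  0.00967698],
       [-0.32097267, -0.60914768, -0.72520041],
       [ 0.35046399,  0.63496793, -0.68846984]]), 't': array([-463.32717806,  244.07727349,  873.89299289])}
side {'fx': 512.626843913668, 'fy': 512.626843913668, 'cx': 279.2003932952033, 'cy': 206.3452649711132, 'R': array([[-0.99615778, -0.08753726,  0.00262591],
       [-0.05711764,  0.62667439, -0.77718517],
       [ 0.06638707, -0.77434904, -0.62926649]]), 't': array([ 563.89728873,   20.3443661 , 1518.20496454])}
```

View pics/scene0.png

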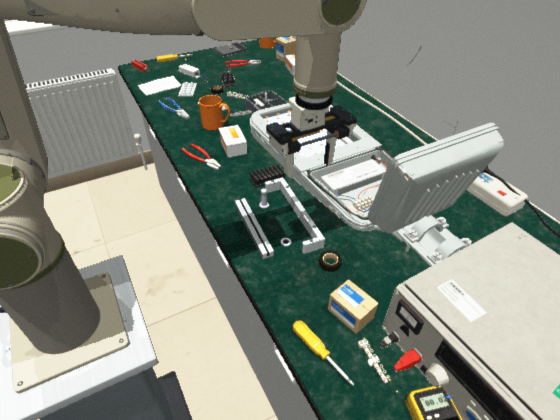

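View pics/side0.png

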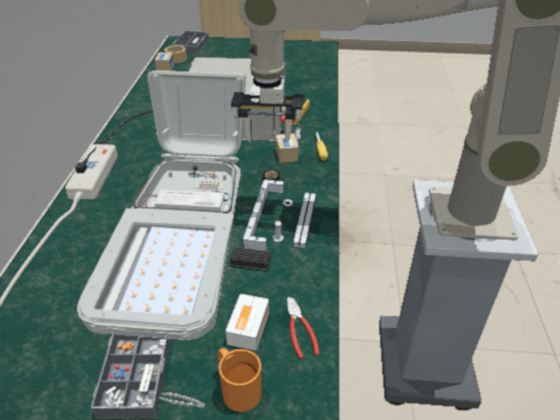

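The rail is around scene (255,227) and side (305,220). The bay opens toward the robot. The post is at the +y (left) end, at scene (264,197) and side (278,235), and the plug is at the right. I'll zoom in next and add the wrist view.

Run:
```python
from cell import arm
import cv2,numpy as np
a=cv2.imread('pics/scene0.png')[160:265,225:335];b=cv2.imread('pics/side0.png')[165:270,225:335]
f=lambda i:cv2.resize(i,None,fx=3.6,fy=3.6,interpolation=cv2.INTER_CUBIC)
cv2.imwrite('pics/zoom0.png',np.hstack([f(a),f(b)]))
m=arm.camera_model('wrist');print(m)
cv2.imwrite('pics/wrist0.png',arm.read_camera('wrist')[:,:,::-1])
```

```text
{'fx': 369.39222401063523, 'fy': 369.39222401063523, 'cx': 282.4079651475185, 'cy': 213.1801778352914, 'R': array([[ 9.99998217e-01, -3.86045431e-04, -1.84843468e-03],
       [ 1.68161539e-04, -9.56784085e-01,  2.90799220e-01],
       [-1.88081460e-03, -2.90799012e-01, -9.56782314e-01]]), 't': array([-598.8870253 ,  -33.06596794,  390.36061751])}
```

View pics/zoom0.png

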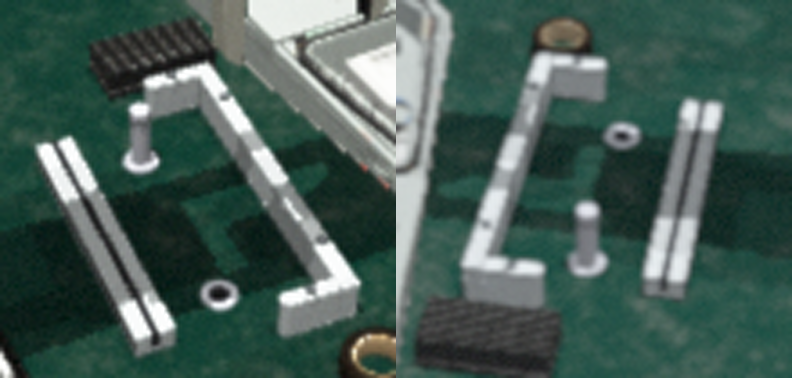

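View pics/wrist0.png

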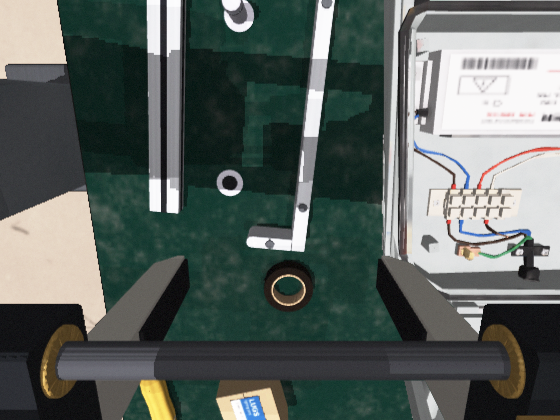

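Post at zoom-left (140,162), plug at (220,294). The rail lies roughly parallel to the fence, tilted a little. I'll triangulate these points.

```bash
cat > h.py <<'E'
import numpy as np
from cell import arm
WR=dict(fx=369.392,fy=369.392,cx=282.408,cy=213.18,R=np.array([[ 9.99998217e-01, -3.86045431e-04, -1.84843468e-03],[ 1.68161539e-04, -9.56784085e-01,  2.90799220e-01],[-1.88081460e-03, -2.90799012e-01, -9.56782314e-01]]),t=np.array([-598.887,-33.066,390.361]))
def ray(m,u,v,z):
    d=m['R'].T@[(u-m['cx'])/m['fx'],(v-m['cy'])/m['fy'],1];c=-m['R'].T@m['t']
    return (c+d*(z-c[2])/d[2])[:2]
S=lambda x,y,z:ray(arm.camera_model('scene'),225+x/3.6,160+y/3.6,z)
D=lambda x,y,z:ray(arm.camera_model('side'),225+(x-396)/3.6,165+y/3.6,z)
W=lambda x,y,z:ray(WR,x,y,z)
E
python3 - <<'E'
from h import *
np.set_printoptions(precision=1,suppress=True)
print('post',S(140,162,2),D(588,264,2),W(239,17,2))
print('posttop',S(138,109,55),D(588,208,55),W(231,2,55))
print('plug',S(220,294,0),D(622,136,0),W(230,182,0))
print('rail+',S(56,142,20),D(665,283,20))
print('rail-',S(153,333,20),D(703,102,20),W(165,212,20))
print('rail edges W',W(149,211,20),W(181,213,20),W(148,0,20),W(183,0,20))
print('cheekR nose',S(280,298,35),D(606,66,35),W(248,238,35))
print('fence W front',W(294,230,35),W(319,10,35),'back',W(306,230,35),W(333,10,35))
print('corner R out',S(357,287,35),D(540,55,35),W(304,249,35))
print('corner L out',S(208,66,35),D(464,265,35))
print('cheekL nose',S(147,80,35),D(543,268,35))
E
```

```text
post [556.7 151.1] [554.2 162.7] [558.8 156. ]
posttop [557.7 154.5] [554.7 157.8] [558.5 156.3]
plug [544.5  -4. ] [540.   -0.5] [543.6  -0.1]
rail+ [499.2 185.9] [493.1 198. ]
rail- [475.7 -30.4] [473.7 -27.6] [478.7 -27.1]
rail edges W [462.4 -26.1] [495.  -28.2] [481.8 165.9] [512.3 165.9]
cheekR nose [563.7 -54.9] [557.9 -50.9] [564.4 -49.8]
fence W front [610.5 -41.3] [629.8 154.8] back [622.4 -41.3] [641.6 154.8]
corner R out [617.4 -71.4] [615.6 -61.5] [620.8 -61.7]
corner L out [644.8 198.6] [643.2 208. ]
cheekL nose [591.3 205.7] [584.1 205.9]
```

```bash
cat >> h.py <<'E'
np.set_printoptions(precision=1,suppress=True)
O=np.array([620.8,71.3]);A=np.radians(5.5);X=np.array([np.cos(A),-np.sin(A)]);Y=np.array([np.sin(A),np.cos(A)])
b2w=lambda x,y:O+x*X+y*Y
w2b=lambda p:np.array([(np.asarray(p)[:2]-O)@X,(np.asarray(p)[:2]-O)@Y])
def plan(*T):
    "targets (bay x, bay y, tip z, phi): tool x along bay (sin phi, cos phi)"
    o=arm.get_obs();R=np.array(o['tool_rot']);p=np.array(o['position'])
    cw=np.degrees(np.arctan2(R[0,0],R[1,0]))
    print('t',round(o['time_s'],2),'bay',w2b(p),'tipz %.1f'%(p[2]-14),'phi %.1f'%(cw-5.5),'F',np.array(o['wrist_force']),'w %.0f'%o['grip_width'])
    for x,y,z,f in T:
        s=R.T@(np.r_[b2w(x,y),z+14]-p);d=(5.5+f-cw+90)%180-90
        print(np.round(s/1000,4).tolist(),round(np.radians(d),3))
E
python3 - <<'E'
from h import *
s=arm.camera_model('scene');d=arm.camera_model('side')
P=lambda n,u,v,z:print(n,w2b(ray(arm.camera_model(n.split()[0]),u,v,z)))
P('scene edge',258,305,0);P('scene edge',185,145,0);print('edge W',W(105,300,0),W(75,100,0))
P('scene screwdriver handle',296,325,15);P('side sd handle',324,160,15)
P('scene cutters near',185,148,5);P('scene cutters tip',217,165,5);P('side cut',289,300,5);P('side cut',316,352,5)
P('scene heatsink left-front',250,186,0)
plan((-132,140,100,0),(-132,140,6,0))
E
```

```text
scene edge [-207.3 -238.6]
scene edge [-211.5  468.4]
edge W [ 392.1 -140.2] [393.6  82.6]
scene screwdriver handle [-152.5 -327.1]
side sd handle [-156.4 -308.3]
scene cutters near [-216.7  442.7]
scene cutters tip [-143.2  308.1]
side cut [-142.1  301.2]
side cut [-225.9  437.3]
scene heatsink left-front [-78.6 172.7]
t 0.15 bay [-14.3 -73. ] tipz 217.8 phi -5.5 F [-0.3  0.1  0.1] w 93
[0.2232, -0.0966, 0.118] 0.096
[0.2232, -0.0965, 0.212] 0.096
```

```bash
python3 -m pendant '[[0.055,-0.024,0.03,0.05],[0.11,-0.048,0.06,0.096],[0.165,-0.072,0.09,0.096],[0.223,-0.0966,0.118,0.096],[0.223,-0.0966,0.165,0.096],[0.223,-0.0966,0.195,0.096],[0.223,-0.0966,0.212,0.096],[0.223,-0.0966,0.212,0.096],[0.223,-0.0966,0.212,0.096]]' 255 20
python3 - <<'E'
from h import *
import cv2
plan((-132,117,6,0),(-132,40,6,0))
im=arm.read_camera('wrist');cv2.imwrite('pics/w1.png',im[:,:,::-1])
E
```

```text
time_s: 1.27
position: [504.8, 223.0, 22.2]
tool_rot: [[0.097, 0.995, 0.002], [0.995, -0.097, 0.001], [0.001, 0.002, -1.0]]
wrist_force: [0.6, -0.1, -0.7]
grip_width: 7.6
grasp_force: 0.0
t 1.27 bay [-130.   139.9] tipz 8.2 phi 0.0 F [ 0.6 -0.1 -0.7] w 8
[-0.0229, -0.002, 0.0022] -0.001
[-0.0999, -0.0019, 0.0021] -0.001
```

View pics/w1.png

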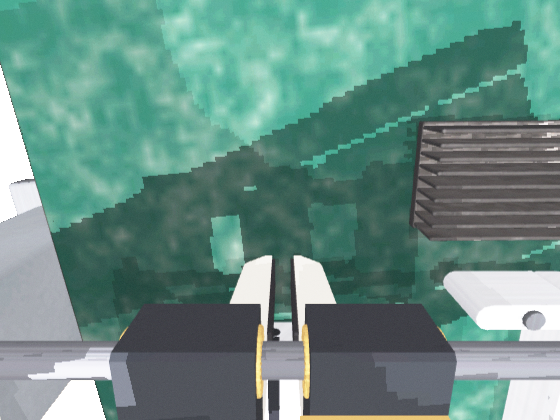

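The rail's end face sits centred between the closed fingers at about (285,335). Next I push it toward −y.

```bash
python3 -m pendant '[[-0.015,-0.001,0.001,0],[-0.024,-0.002,0.001,0],[-0.032,-0.002,0.001,0],[-0.040,-0.002,0.001,0],[-0.048,-0.002,0.001,0],[-0.056,-0.002,0.001,0],[-0.064,-0.002,0.001,0],[-0.072,-0.002,0.001,0],[-0.080,-0.002,0.001,0],[-0.088,-0.002,0.001,0],[-0.095,-0.002,0.001,0],[-0.1,-0.002,0.001,0]]' 255
python3 - <<'E'
from h import *
import cv2
plan((-132,60,6,0),(-175,60,90,90),(-175,18,90,90),(-175,18,6,90))
a=arm.read_camera('scene')[150:290,200:340,::-1];b=arm.read_camera('side')[150:290,200:340,::-1]
cv2.imwrite('pics/z2.png',cv2.resize(np.hstack([a,b]),(784,392),interpolation=2))
E
```

```text
time_s: 2.82
position: [491.7, 123.1, 19.6]
tool_rot: [[0.096, 0.995, -0.0], [0.995, -0.096, -0.0], [-0.0, -0.0, -1.0]]
wrist_force: [0.5, 2.4, 1.4]
grip_width: 0.9
grasp_force: 1.2
t 2.83 bay [-133.5   39.2] tipz 5.6 phi 0.0 F [0.5 2.4 1.4] w 1
[0.0208, 0.0014, -0.0004] -0.0
[0.0207, -0.0416, -0.0844] 1.571
[-0.0213, -0.0416, -0.0844] 1.571
[-0.0212, -0.0415, -0.0004] 1.571
```

View pics/z2.png

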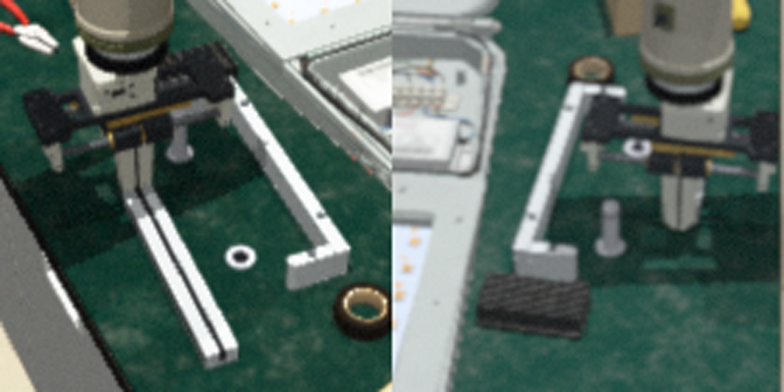

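Rail slid parallel; its right end is at zoom (222,352). Now I move behind its left end with the tool turned 90°.

```bash
python3 -m pendant '[[0.015,0,0,0],[0.02,-0.0,-0.03,0.1],[0.02,-0.01,-0.05,0.28],[0.01,-0.03,-0.05,0.46],[0,-0.05,-0.05,0.64],[-0.01,-0.05,-0.05,0.82],[-0.02,-0.05,-0.05,1.0],[-0.024,-0.05,-0.05,1.18],[-0.024,-0.05,-0.05,1.36],[-0.024,-0.05,-0.05,1.54],[-0.024,-0.05,-0.02,1.571],[-0.024,-0.05,-0.0,1.571]]' 255
python3 - <<'E'
from h import *
print('b end',w2b(ray(arm.camera_model('scene'),279.3,275.7,20)))
plan((-155,15,6,90),(-90,15,6,90))
E
```

```text
time_s: 4.42
position: [439.4, 105.4, 18.6]
tool_rot: [[0.995, -0.096, -0.001], [-0.096, -0.995, -0.0], [-0.001, 0.0, -1.0]]
wrist_force: [-0.9, -0.3, -0.1]
grip_width: 0.7
grasp_force: 0.0
b end [-135.6 -193.9]
t 4.42 bay [-183.9   16.5] tipz 4.6 phi 90.0 F [-0.9 -0.3 -0.1] w 1
[0.0289, 0.0015, -0.0014] -0.0
[0.0939, 0.0015, -0.0014] -0.0
```

```bash
python3 -m pendant '[[0.015,0.001,-0.001,0],[0.028,0.001,-0.001,0],[0.035,0.001,-0.001,0],[0.042,0.001,-0.001,0],[0.049,0.001,-0.001,0],[0.056,0.001,-0.001,0],[0.063,0.001,-0.001,0],[0.07,0.001,-0.001,0],[0.077,0.001,-0.001,0],[0.084,0.001,-0.001,0],[0.09,0.001,-0.001,0],[0.096,0.001,-0.001,0]]' 255; python3 -m pendant '[[-0.02,0,0,0],[-0.03,0,-0.05,0],[-0.03,0,-0.1,0],[-0.03,0.03,-0.12,0]]'
python3 - <<'E'
from h import *
import cv2
a=arm.read_camera('scene')[150:290,200:340,::-1];b=arm.read_camera('side')[150:290,200:340,::-1]
cv2.imwrite('pics/z3.png',cv2.resize(np.hstack([a,b]),(784,392),interpolation=2))
plan()
E
```

```text
time_s: 5.92
position: [535.6, 94.3, 20.6]
tool_rot: [[0.995, -0.096, -0.0], [-0.096, -0.995, 0.0], [-0.0, -0.0, -1.0]]
wrist_force: [-0.7, 0.5, 1.3]
grip_width: 0.5
grasp_force: 0.4
time_s: 6.42
position: [504.8, 68.4, 144.8]
tool_rot: [[0.996, -0.094, 0.006], [-0.094, -0.996, 0.001], [0.006, -0.001, -1.0]]
wrist_force: [1.9, -0.4, -0.7]
grip_width: 0.3
grasp_force: 0.0
t 6.53 bay [-114.8  -16.5] tipz 130.3 phi 90.1 F [ 0.9 -0.5  0.5] w 0
```

View pics/z3.png

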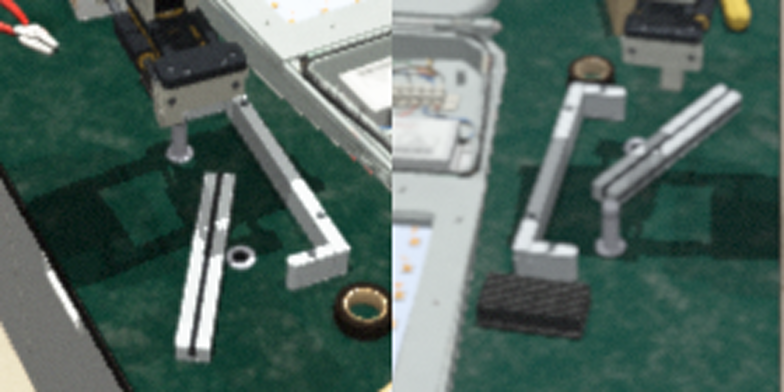

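The rail is now angled: left end at zoom (220,174) and right end at (193,350). I'll compute its pose.

Run:
```python
from h import *
s=arm.camera_model('scene');d=arm.camera_model('side')
f=lambda m,x,y:w2b(ray(m,200+x/2.8,150+y/2.8,20))
a1,b1,a2,b2=f(s,220,174),f(s,193,350),f(d,211,190),f(d,340,92)
print(a1,b1,a2,b2)
for a,b in((a1,b1),(a2,b2)):print((a+b)/2,np.linalg.norm(a-b),np.degrees(np.arctan2(*(a-b))))
```

```text
[-51.2  11.5] [-157.7 -182.5] [-54.3  20.4] [-163.8 -172.2]
[-104.5  -85.5] 221.2130717608931 28.76254721788776
[-109.1  -75.9] 221.57461899118408 29.6169182093094
```

Run:
```python
from h import *
plan((-179,-208,60,29),(-179,-208,6,29))
```

```text
t 6.53 bay [-114.8  -16.5] tipz 130.3 phi 90.1 F [ 0.9 -0.5  0.5] w 0
[-0.0644, 0.1916, 0.0699] -1.066
[-0.0648, 0.1916, 0.1239] -1.066
```

```bash
python3 -m pendant '[[-0.02,0.05,0,-0.18],[-0.04,0.1,0.01,-0.36],[-0.06,0.15,0.02,-0.54],[-0.065,0.192,0.03,-0.72],[-0.065,0.192,0.06,-0.9],[-0.065,0.192,0.09,-1.066],[-0.065,0.192,0.115,-1.066],[-0.065,0.192,0.124,-1.066],[-0.065,0.192,0.124,-1.066]]'
python3 - <<'E'
from h import *
plan((-164,-184,6,29),(-132.5,-127,6,29))
E
```

```text
time_s: 7.65
position: [419.1, -117.0, 16.1]
tool_rot: [[0.566, 0.825, -0.001], [0.825, -0.566, 0.001], [-0.0, -0.001, -1.0]]
wrist_force: [0.1, 0.2, 0.2]
grip_width: 0.6
grasp_force: 0.0
t 7.65 bay [-182.8 -206.8] tipz 2.1 phi 29.0 F [0.1 0.2 0.2] w 1
[0.029, 0.0054, -0.0039] 0.001
[0.0941, 0.0054, -0.004] 0.001
```

```bash
python3 -m pendant '[[0.012,0.005,-0.003,0],[0.024,0.005,-0.003,0],[0.032,0.005,-0.003,0],[0.040,0.005,-0.003,0],[0.047,0.005,-0.003,0],[0.054,0.005,-0.003,0],[0.061,0.005,-0.003,0],[0.068,0.005,-0.003,0],[0.075,0.005,-0.003,0],[0.082,0.005,-0.003,0],[0.088,0.005,-0.003,0],[0.094,0.005,-0.003,0]]'
python3 - <<'E'
from h import *
import cv2
a=arm.read_camera('scene')[150:290,200:340,::-1];b=arm.read_camera('side')[150:290,200:340,::-1]
cv2.imwrite('pics/z4.png',cv2.resize(np.hstack([a,b]),(784,392),interpolation=2))
plan()
E
```

```text
time_s: 9.15
position: [476.8, -42.5, 19.6]
tool_rot: [[0.565, 0.825, -0.0], [0.825, -0.565, -0.0], [-0.0, -0.0, -1.0]]
wrist_force: [-1.0, -2.8, 2.7]
grip_width: 0.8
grasp_force: 1.4
t 9.25 bay [-132.3 -126.6] tipz 5.6 phi 28.9 F [-0.1 -0.4 -0. ] w 0
```

View pics/z4.png

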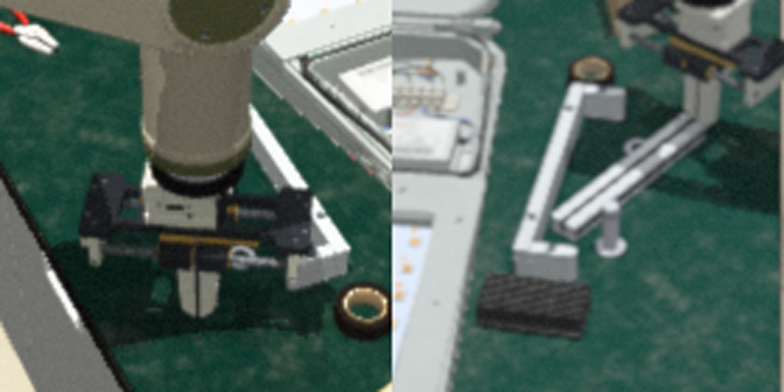

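The left end is in behind the post, at zoom-right (567,225), with the finger still on the right end face. Now I move behind the right end for a partial swing.

Run:
```python
from h import *
d=arm.camera_model('side');f=lambda m,x,y:w2b(ray(m,200+x/2.8,150+y/2.8,20))
print('a',f(d,175,225))
plan((-142,-144,6,29),(-150,-144,40,50),(-180,-105,40,90),(-180,-105,6,90))
```

```text
a [-29.3  79.8]
t 9.25 bay [-132.3 -126.6] tipz 5.6 phi 28.9 F [-0.1 -0.4 -0. ] w 0
[-0.0199, -0.0001, -0.0005] 0.002
[-0.0237, -0.0071, -0.0345] 0.368
[-0.0041, -0.0522, -0.0344] 1.066
[-0.0041, -0.0522, -0.0004] 1.066
```

```bash
python3 -m pendant '[[-0.02,0,0,0],[-0.024,-0.007,-0.035,0.18],[-0.024,-0.02,-0.035,0.36],[-0.015,-0.04,-0.035,0.54],[-0.004,-0.052,-0.035,0.72],[-0.004,-0.052,-0.035,0.9],[-0.004,-0.052,-0.035,1.066],[-0.004,-0.052,-0.01,1.066],[-0.004,-0.052,0,1.066],[-0.004,-0.052,0,1.066]]'
python3 - <<'E'
from h import *
plan((-151,-104,6,90),(-118,-104,6,90))
E
```

```text
time_s: 10.5
position: [430.5, -16.4, 18.8]
tool_rot: [[0.995, -0.096, -0.002], [-0.096, -0.995, 0.001], [-0.002, -0.0, -1.0]]
wrist_force: [0.2, -0.4, 0.1]
grip_width: 0.2
grasp_force: 0.0
t 10.5 bay [-181.  -105.6] tipz 4.8 phi 90.0 F [ 0.2 -0.4  0.1] w 0
[0.03, -0.0016, -0.0013] -0.0
[0.063, -0.0016, -0.0013] -0.0
```

```bash
python3 -m pendant '[[0.012,-0.001,-0.001,0],[0.022,-0.001,-0.001,0],[0.029,-0.001,-0.001,0],[0.036,-0.001,-0.001,0],[0.043,-0.001,-0.001,0],[0.05,-0.001,-0.001,0],[0.057,-0.001,-0.001,0],[0.063,-0.001,-0.001,0],[0.063,-0.001,-0.001,0]]';  python3 -m pendant '[[-0.02,0,0,0],[-0.04,0.02,-0.04,0],[-0.06,0.06,-0.08,0],[-0.06,0.09,-0.1,-0.18],[-0.06,0.09,-0.1,-0.36]]'
python3 - <<'E'
from h import *
import cv2
a=arm.read_camera('scene')[150:290,200:340,::-1];b=arm.read_camera('side')[150:290,200:340,::-1]
cv2.imwrite('pics/z5.png',cv2.resize(np.hstack([a,b]),(784,392),interpolation=2))
plan()
E
```

```text
time_s: 11.62
position: [494.9, -21.7, 20.8]
tool_rot: [[0.995, -0.096, 0.001], [-0.096, -0.995, 0.0], [0.001, -0.0, -1.0]]
wrist_force: [0.1, 0.4, 0.0]
grip_width: 0.6
grasp_force: 0.0
time_s: 12.25
position: [427.2, -107.8, 123.4]
tool_rot: [[0.964, 0.264, 0.005], [0.264, -0.965, -0.002], [0.004, 0.003, -1.0]]
wrist_force: [0.5, 0.6, -0.7]
grip_width: 0.7
grasp_force: 0.0
t 12.35 bay [-176.7 -195.2] tipz 107.3 phi 69.3 F [-0.1  0.4 -0.5] w 0
```

View pics/z5.png

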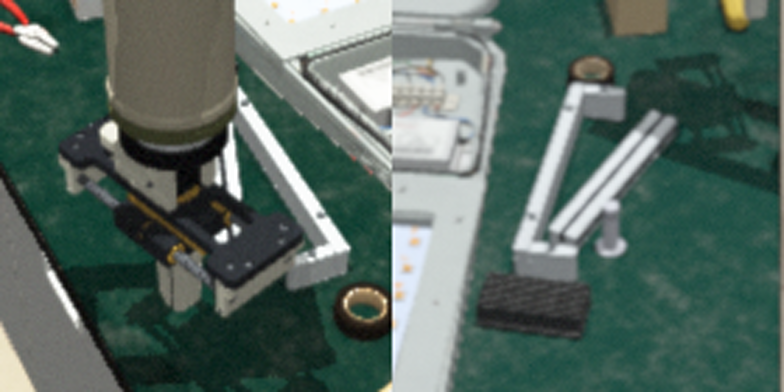

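Run:
```python
from h import *
d=arm.camera_model('side');f=lambda m,x,y:w2b(ray(m,200+x/2.8,150+y/2.8,20))
a,b=f(d,173,236),f(d,270,115);print(a,b,(a+b)/2,np.linalg.norm(a-b),np.degrees(np.arctan2(*(a-b))))
```

```text
[-30.7  96.1] [ -93.8 -115.9] [-62.3  -9.9] 221.23031537772295 16.553461515425564
```

The rail lies at about (−62,−14) in the bay frame, tilted 16.5°. Next is a small push along its axis to centre it between the cheeks, then the swing.

Run:
```python
from h import *
plan((-103,-152,60,16.5),(-103,-152,6,16.5))
```

```text
t 12.35 bay [-176.7 -195.2] tipz 107.3 phi 69.3 F [-0.1  0.4 -0.5] w 0
[0.0842, -0.0144, 0.0474] -0.922
[0.0841, -0.0145, 0.1014] -0.922
```

```bash
python3 -m pendant '[[0.03,-0.005,0.02,-0.18],[0.06,-0.01,0.04,-0.36],[0.084,-0.0145,0.05,-0.54],[0.084,-0.0145,0.05,-0.72],[0.084,-0.0145,0.07,-0.9],[0.084,-0.0145,0.09,-0.922],[0.084,-0.0145,0.101,-0.922],[0.084,-0.0145,0.101,-0.922]]'
python3 - <<'E'
from h import *
plan((-96,-127,6,16.5),(-91,-111,6,16.5))
E
```

```text
time_s: 13.35
position: [502.2, -69.2, 18.6]
tool_rot: [[0.378, 0.926, -0.002], [0.926, -0.378, 0.001], [-0.0, -0.002, -1.0]]
wrist_force: [-0.2, -0.6, 0.6]
grip_width: 0.4
grasp_force: 0.0
t 13.35 bay [-104.6 -151.2] tipz 4.6 phi 16.7 F [-0.2 -0.6  0.6] w 0
[0.0256, 0.0013, -0.0014] -0.003
[0.0424, 0.0015, -0.0014] -0.003
```

Push, then retreat and reposition behind the right end.

```bash
python3 -m pendant '[[0.01,0.001,-0.001,0],[0.018,0.001,-0.001,0],[0.024,0.001,-0.001,0],[0.03,0.001,-0.001,0],[0.036,0.001,-0.001,0],[0.042,0.001,-0.001,0],[0.042,0.001,-0.001,0]]'
python3 - <<'E'
from h import *
plan((-96,-127,6,16.5),(-140,-127,40,60),(-140,-80,40,90),(-140,-80,6,90))
E
```

```text
time_s: 14.22
position: [520.0, -30.5, 20.5]
tool_rot: [[0.375, 0.927, -0.0], [0.927, -0.375, 0.0], [0.0, -0.0, -1.0]]
wrist_force: [0.4, -0.7, -0.7]
grip_width: 0.7
grasp_force: 0.0
t 14.22 bay [ -90.6 -111. ] tipz 6.5 phi 16.5 F [ 0.4 -0.7 -0.7] w 1
[-0.0169, -0.0006, 0.0005] -0.001
[-0.0294, -0.0428, -0.0335] 0.759
[0.0157, -0.0562, -0.0334] 1.282
[0.0157, -0.0562, 0.0006] 1.282
```

```bash
python3 -m pendant '[[-0.018,0,0,0],[-0.029,-0.043,-0.034,0.18],[-0.02,-0.05,-0.034,0.36],[0,-0.056,-0.034,0.54],[0.015,-0.056,-0.034,0.72],[0.015,-0.056,-0.034,0.9],[0.015,-0.056,-0.034,1.08],[0.015,-0.056,-0.034,1.26],[0.015,-0.056,-0.01,1.282],[0.015,-0.056,0,1.282],[0.015,-0.056,0,1.282]]'
python3 - <<'E'
from h import *
plan((-107,-82,6,90),(-60,-82,6,90),(-38,-82,6,90))
E
```

```text
time_s: 15.6
position: [472.4, 3.4, 19.7]
tool_rot: [[0.995, -0.096, -0.002], [-0.096, -0.995, 0.0], [-0.002, 0.0, -1.0]]
wrist_force: [0.1, -0.2, 0.2]
grip_width: 0.3
grasp_force: 0.0
t 15.6 bay [-141.2  -81.8] tipz 5.7 phi 90.0 F [ 0.1 -0.2  0.2] w 0
[0.0342, 0.0002, -0.0004] -0.0
[0.0812, 0.0002, -0.0005] -0.0
[0.1032, 0.0002, -0.0005] -0.0
```

```bash
python3 -m pendant '[[0.015,0,0,0],[0.028,0,0,0],[0.034,0,0,0],[0.04,0,0,0],[0.046,0,0,0],[0.052,0,0,0],[0.058,0,0,0],[0.064,0,0,0],[0.07,0,0,0],[0.073,0,0,0],[0.073,0,0,0]]';python3 -m pendant '[[-0.02,-0.0,0,0],[-0.03,-0.04,0,0],[-0.03,-0.088,0,0],[-0.03,-0.088,0,0]]'
python3 - <<'E'
from h import *
plan((-38,5,6,90),(-38,45,6,90))
E
```

```text
time_s: 16.98
position: [546.6, -3.2, 20.7]
tool_rot: [[0.995, -0.096, 0.0], [-0.096, -0.995, 0.0], [0.0, -0.0, -1.0]]
wrist_force: [-1.1, -1.7, -0.7]
grip_width: 0.3
grasp_force: 0.0
time_s: 17.48
position: [525.0, 89.9, 21.0]
tool_rot: [[0.996, -0.093, 0.001], [-0.093, -0.996, 0.001], [0.001, -0.001, -1.0]]
wrist_force: [0.9, -0.4, 1.0]
grip_width: 0.7
grasp_force: 0.0
t 17.48 bay [-97.1   9.4] tipz 7.0 phi 89.8 F [ 0.9 -0.4  1. ] w 1
[0.0591, 0.0045, 0.001] 0.003
[0.0593, -0.0355, 0.001] 0.003
```

```bash
python3 -m pendant '[[0.01,0.004,0.001,0],[0.02,0.004,0.001,0],[0.027,0.004,0.001,0],[0.033,0.004,0.001,0],[0.039,0.004,0.001,0],[0.045,0.004,0.001,0],[0.050,0.004,0.001,0],[0.050,0.004,0.001,0]]'; python3 -m pendant '[[-0.02,0,0,0],[-0.02,0,-0.05,0],[-0.06,0.0,-0.11,0],[-0.12,0.0,-0.17,0],[-0.12,0.05,-0.17,0]]'
python3 - <<'E'
from h import *
import cv2
m=arm.camera_model('wrist');a=arm.read_camera('wrist')[:,:,::-1];b=arm.read_camera('side')[150:290,200:340,::-1]
cv2.imwrite('pics/w6.png',a);cv2.imwrite('pics/s6.png',b)
import pickle;pickle.dump(m,open('m6.pkl','wb'))
# rectify rail top plane (z=20) to the bay frame: 2 px/mm, bay x -110..30 down->up
def rect(img,m,z,off=(0,0)):
    g=[]
    gx,gy=np.meshgrid(np.arange(140,-141,-.5),np.arange(30,-111,-.5)[::1]);Xw=O[:,None]+X[:,None]*gy.ravel()+Y[:,None]*gx.ravel()
    P=m['R']@np.vstack([Xw,np.full(Xw.shape[1],z)])+np.array(m['t'])[:,None]
    u=(m['fx']*P[0]/P[2]+m['cx']-off[0]).reshape(gx.shape).astype('f4');v=(m['fy']*P[1]/P[2]+m['cy']-off[1]).reshape(gx.shape).astype('f4')
    return cv2.remap(img,u,v,cv2.INTER_LINEAR)
r1=rect(np.ascontiguousarray(a),m,20);r2=rect(np.ascontiguousarray(b),arm.camera_model('side'),20,(200,150))
cv2.imwrite('pics/r6.png',np.vstack([r1,r2]));print(r1.shape)
plan()
E
```

```text
time_s: 18.48
position: [574.9, 78.5, 19.7]
tool_rot: [[0.995, -0.096, 0.001], [-0.096, -0.995, -0.0], [0.001, -0.0, -1.0]]
wrist_force: [-0.2, -0.0, -0.5]
grip_width: 0.3
grasp_force: 0.0
time_s: 19.1
position: [450.1, 42.1, 192.9]
tool_rot: [[0.996, -0.091, 0.005], [-0.091, -0.996, 0.001], [0.005, -0.001, -1.0]]
wrist_force: [0.1, -1.3, 1.3]
grip_width: 0.0
grasp_force: 0.0
(282, 562, 3)
t 19.2 bay [-166.4  -49.5] tipz 179.5 phi 90.1 F [ 0.2  0.5 -0.4] w 0
```

View pics/r6.png

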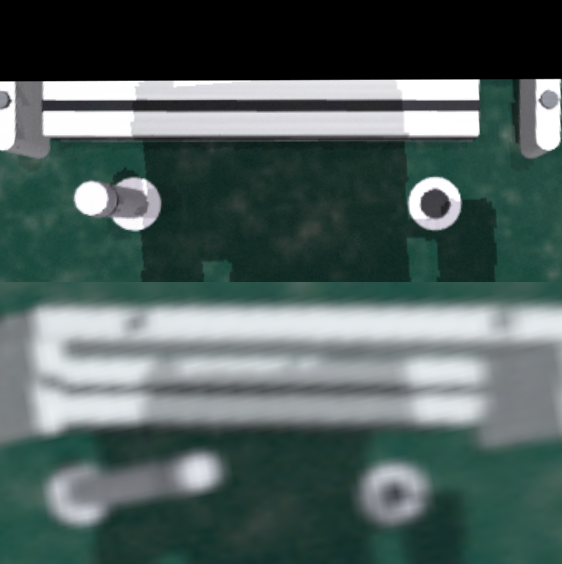

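The rectified wrist view shows the rail square to the fence. It spans y +119 to −100, with its rear edge at x ≈ −38.5, so about 8 mm remains. I'll finish with the closing push at its middle.

Run:
```python
from h import *
plan((-75,9,60,90),(-75,9,6,90))
```

```text
t 19.2 bay [-166.4  -49.5] tipz 179.5 phi 90.1 F [ 0.2  0.5 -0.4] w 0
[0.0905, -0.0588, 0.1201] -0.001
[0.0902, -0.0588, 0.1741] -0.001
```

```bash
python3 -m pendant '[[0.04,-0.03,0.05,0],[0.08,-0.0588,0.1,0],[0.09,-0.0588,0.14,0],[0.09,-0.0588,0.165,0],[0.09,-0.0588,0.174,0],[0.09,-0.0588,0.174,0],[0.09,-0.0588,0.174,0]]'
python3 - <<'E'
from h import *
plan((-46,9,6,90),(-37,9,6,90))
E
```

```text
time_s: 20.08
position: [545.9, 90.4, 16.3]
tool_rot: [[0.995, -0.096, 0.001], [-0.096, -0.995, 0.0], [0.001, -0.0, -1.0]]
wrist_force: [0.3, 0.4, -0.5]
grip_width: 0.5
grasp_force: 0.0
t 20.07 bay [-76.4  11.8] tipz 2.3 phi 90.0 F [ 0.3  0.4 -0.5] w 1
[0.0304, 0.0028, -0.0037] -0.0
[0.0394, 0.0028, -0.0037] -0.0
```

```bash
python3 -m pendant '[[0.015,0.003,-0.003,0],[0.026,0.003,-0.003,0],[0.030,0.003,-0.003,0],[0.034,0.003,-0.003,0],[0.037,0.003,-0.003,0],[0.039,0.003,-0.003,0],[0.039,0.003,-0.003,0]]'; python3 -m pendant '[[0.001,0,0,0],[0.002,0,0,0],[0.002,0,0,0]]';python3 - <<'E'
from h import *
plan()
E
```

```text
time_s: 20.95
position: [582.2, 83.6, 18.2]
tool_rot: [[0.995, -0.096, -0.004], [-0.096, -0.995, 0.0], [-0.004, 0.0, -1.0]]
wrist_force: [-8.3, -0.3, 5.6]
grip_width: 0.7
grasp_force: 4.0
time_s: 21.32
position: [582.3, 83.6, 18.0]
tool_rot: [[0.995, -0.096, -0.007], [-0.096, -0.995, 0.0], [-0.007, 0.001, -1.0]]
wrist_force: [-16.4, 1.0, 13.8]
grip_width: 0.9
grasp_force: 8.7
t 21.32 bay [-39.5   8.6] tipz 4.0 phi 90.0 F [-16.4   1.   13.8] w 1
```

```bash
python3 -m pendant '[[-0.02,0,0,0],[-0.04,0,-0.05,0],[-0.08,0.02,-0.11,0],[-0.12,0.05,-0.17,0],[-0.125,0.055,-0.178,0],[-0.125,0.055,-0.178,0]]'
cat >> h.py <<'E'
import cv2
def rect(img,m,z):
    gy,gx=np.meshgrid(np.arange(140,-141,-.5),np.arange(30,-111,-.5))
    Xw=O[:,None]+X[:,None]*gx.ravel()+Y[:,None]*gy.ravel()
    P=m['R']@np.vstack([Xw,np.full(Xw.shape[1],z)])+np.array(m['t'])[:,None]
    u=(m['fx']*P[0]/P[2]+m['cx']).reshape(gx.shape).astype('f4');v=(m['fy']*P[1]/P[2]+m['cy']).reshape(gx.shape).astype('f4')
    return cv2.remap(img,u,v,cv2.INTER_LINEAR)
E
python3 - <<'E'
from h import *
plan()
m=arm.camera_model('wrist');a=arm.read_camera('wrist');r=rect(a,m,20);g=cv2.cvtColor(r,6).astype(int)
xs=np.arange(30,-111,-.5)
for y in(100,60,30,0,-30,-60,-90):
    c=int((140-y)*2);col=g[:,c-2:c+3].mean(1);s=np.diff(col)
    e=[(xs[i],int(s[i])) for i in range(len(s)) if abs(s[i])>25 and abs(s[i])==abs(s[max(0,i-3):i+4]).max()]
    print(y,e)
row=g[int((30+12)*2)-4:int((30+12)*2)+4].mean(0);s=np.diff(row)
print([(140-i*.5,int(s[i])) for i in range(len(s)) if abs(s[i])>30])
cv2.imwrite('pics/r7.png',r[:,:,::-1])
E
```

```text
time_s: 22.08
position: [457.4, 39.8, 199.9]
tool_rot: [[0.995, -0.097, 0.007], [-0.097, -0.995, -0.0], [0.007, -0.0, -1.0]]
wrist_force: [0.4, 0.0, 0.4]
grip_width: 0.7
grasp_force: 0.0
t 22.07 bay [-159.6  -47. ] tipz 185.9 phi 90.1 F [0.4 0.  0.4] w 1
100 [(np.float64(0.5), 88), (np.float64(-13.0), -105), (np.float64(-18.5), 104), (np.float64(-31.0), -94), (np.float64(-63.5), 35), (np.float64(-75.5), -43)]
60 [(np.float64(0.5), 87), (np.float64(-13.0), -66), (np.float64(-18.5), 68), (np.float64(-31.0), -46)]
30 [(np.float64(0.5), 82), (np.float64(-13.0), -64), (np.float64(-18.5), 65), (np.float64(-31.0), -42)]
0 [(np.float64(0.5), 72), (np.float64(-12.5), -61), (np.float64(-18.5), 64), (np.float64(-30.5), -42)]
-30 [(np.float64(0.5), 52), (np.float64(-13.0), -56), (np.float64(-18.5), 64), (np.float64(-30.5), -43)]
-60 [(np.float64(0.0), 74), (np.float64(-13.0), -57), (np.float64(-18.5), 61), (np.float64(-30.5), -49)]
-90 [(np.float64(0.0), 86), (np.float64(-13.0), -78), (np.float64(-18.5), 71), (np.float64(-30.5), -49)]
[(133.0, -51), (132.5, -59), (119.5, 31), (119.0, 45), (118.5, 31), (-99.0, -96), (-99.5, -43), (-127.0, 56), (-127.5, 63), (-139.0, -51), (-139.5, -95)]
```

Parallel to the fence and seated, with the rear edge at −30.7. I'll give a light seating press towards each end to be sure it's flush.

Run:
```python
from h import *
plan((-60,-75,80,90),(-60,-75,6,90))
```

```text
t 22.12 bay [-160.   -46.6] tipz 183.9 phi 90.1 F [0.5 0.1 0.4] w 0
[0.0997, 0.0283, 0.1043] -0.001
[0.0994, 0.0284, 0.1783] -0.001
```

```bash
python3 -m pendant '[[0.04,0.015,0.05,0],[0.08,0.028,0.1,0],[0.097,0.028,0.14,0],[0.097,0.028,0.168,0],[0.097,0.028,0.175,0],[0.097,0.028,0.175,0],[0.097,0.028,0.175,0]]'
python3 - <<'E'
from h import *
plan((-38,-75,6,90),(-60,45,6,90))
E
```

```text
time_s: 23.0
position: [551.1, 3.4, 23.1]
tool_rot: [[0.995, -0.096, 0.002], [-0.096, -0.995, -0.0], [0.002, -0.0, -1.0]]
wrist_force: [0.4, 0.9, 0.8]
grip_width: 0.6
grasp_force: 0.0
t 23.0 bay [-62.9 -74.2] tipz 9.1 phi 90.0 F [0.4 0.9 0.8] w 1
[0.0249, 0.0008, 0.0031] 0.0
[0.0029, -0.1192, 0.0031] 0.0
```

```bash
python3 -m pendant '[[0.014,0,0.003,0],[0.019,0,0.003,0],[0.022,0,0.003,0],[0.0245,0,0.003,0],[0.0245,0,0.003,0]]'; python3 -m pendant '[[-0.02,0,0,0],[-0.02,-0.04,0,0],[-0.02,-0.09,0,0],[-0.02,-0.119,0,0],[-0.02,-0.119,0,0]]'
python3 - <<'E'
from h import *
plan((-38,45,6,90))
E
```

```text
time_s: 23.62
position: [574.2, 1.0, 18.7]
tool_rot: [[0.995, -0.096, -0.0], [-0.096, -0.995, 0.0], [-0.0, -0.0, -1.0]]
wrist_force: [-1.1, 0.0, 1.0]
grip_width: 0.5
grasp_force: 0.3
time_s: 24.25
position: [565.8, 123.3, 18.7]
tool_rot: [[0.996, -0.093, 0.0], [-0.093, -0.996, 0.0], [0.0, -0.0, -1.0]]
wrist_force: [0.2, -0.6, 0.3]
grip_width: 0.5
grasp_force: 0.0
t 24.25 bay [-59.7  46.5] tipz 4.7 phi 89.8 F [ 0.2 -0.6  0.3] w 0
[0.0217, 0.0015, -0.0013] 0.003
```

```bash
python3 -m pendant '[[0.014,0.001,-0.001,0],[0.018,0.001,-0.001,0],[0.021,0.001,-0.001,0],[0.023,0.001,-0.001,0],[0.023,0.001,-0.001,0]]'; python3 -m pendant '[[-0.02,0,0,0],[-0.02,0.06,0,0],[-0.02,0.12,0,0],[-0.02,0.12,0,0]]'
python3 - <<'E'
from h import *
plan((-37,-75,6,90))
E
```

```text
time_s: 24.88
position: [585.6, 117.7, 18.9]
tool_rot: [[0.995, -0.096, -0.007], [-0.096, -0.995, -0.0], [-0.007, 0.001, -1.0]]
wrist_force: [-13.1, 0.1, 9.6]
grip_width: 0.1
grasp_force: 6.4
time_s: 25.38
position: [556.5, -3.4, 19.6]
tool_rot: [[0.995, -0.101, -0.0], [-0.101, -0.995, -0.001], [-0.0, 0.001, -1.0]]
wrist_force: [0.0, 0.8, -0.2]
grip_width: 0.7
grasp_force: 0.0
t 25.38 bay [-56.8 -80.5] tipz 5.6 phi 90.3 F [ 0.   0.8 -0.2] w 1
[0.0198, -0.0056, -0.0004] -0.005
```

```bash
python3 -m pendant '[[0.012,-0.003,0,0],[0.016,-0.003,0,0],[0.018,-0.003,0,0],[0.0195,-0.003,0,0],[0.0195,-0.003,0,0]]'
python3 - <<'E'
from h import *
plan()
E
python3 -m pendant '[[-0.02,0,0,0],[-0.04,0,-0.05,0],[-0.08,-0.0,-0.11,0],[-0.11,-0.03,-0.17,0],[-0.11,-0.035,-0.178,0],[-0.11,-0.035,-0.178,0]]'
python3 - <<'E'
from h import *
plan()
m=arm.camera_model('wrist');a=arm.read_camera('wrist');r=rect(a,m,20);g=cv2.cvtColor(r,6).astype(int)
xs=np.arange(30,-111,-.5)
for y in(100,0,-90):
    c=int((140-y)*2);s=np.diff(g[:,c-2:c+3].mean(1))
    print(y,[(float(xs[i]),int(s[i])) for i in range(len(s)) if abs(s[i])>25 and abs(s[i])==abs(s[max(0,i-3):i+4]).max()])
s=np.diff(g[80:88].mean(0));print([(140-i*.5,int(s[i])) for i in range(len(s)) if abs(s[i])>30])
E
```

```text
time_s: 26.0
position: [574.6, 3.3, 18.9]
tool_rot: [[0.996, -0.094, -0.006], [-0.094, -0.996, 0.001], [-0.006, 0.0, -1.0]]
wrist_force: [-12.2, 1.0, 8.4]
grip_width: 0.7
grasp_force: 6.1
t 26.0 bay [-39.5 -72.1] tipz 4.9 phi 89.9 F [-12.2   1.    8.4] w 1
time_s: 26.75
position: [472.3, 48.7, 200.4]
tool_rot: [[0.996, -0.093, 0.006], [-0.093, -0.996, 0.0], [0.006, -0.001, -1.0]]
wrist_force: [0.9, 0.1, -1.1]
grip_width: 0.7
grasp_force: 0.0
t 26.75 bay [-145.6  -36.7] tipz 186.4 phi 89.8 F [ 0.9  0.1 -1.1] w 1
100 [(13.5, 118), (2.0, -63), (-1.5, 45), (-13.5, -93), (-18.5, 84), (-31.0, -79), (-66.0, 34), (-76.0, -30)]
0 [(14.0, 153), (3.0, -25), (-1.0, 28), (-13.0, -104), (-18.5, 61), (-30.5, -54)]
-90 [(14.0, 105), (5.5, 60), (2.0, -72), (-1.0, 52), (-13.0, -81), (-18.0, 76), (-31.0, -83)]
[(132.5, -64), (132.0, -42), (119.5, 31), (119.0, 42), (-98.5, -43), (-99.0, -57), (-99.5, -46), (-127.5, 46), (-128.0, 46), (-139.5, -52), (-140.0, -70)]
```

All three presses stop at the same depth (−39.5), so the rail is flush, clear of both cheeks, and the arm is well away.

```bash
python3 -c "
from cell import arm
print(arm.hand_in())"
```

```text
the job is handed in; nothing more can be done
None
```

The rail is in the bay, flat and flush along the back fence and clear of both cheeks (about 6 mm at the left end, about 25 mm at the right), and the job was handed in at about 27 s of robot time.

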